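Tighten the water filter's lid nut with a ratchet wrench

TASK

Close up the water filter: pick up the ratchet wrench, fit its ring right down over the brass star nut on the filter's lid, and swing the handle back and forth between the two spigots (clockwise drives, the other way it slips) until the nut comes up hard, then nip it up by about ten degrees more, certainly not twenty-five. Be gentle with the filter, keep the gripper itself off it, and leave the things round about where they stand. Then lift the wrench off and lay it flat on the worktop, clear of the filter.

Things in the scene. Friction and masses are not known exactly. Their poses are not given: they have to be found in the camera images.
- wrench: the ratchet ring wrench, bright steel, about 0.28 kg, lying flat and loose on the worktop: round head 76 mm across and 22 mm high, straight handle to -x ending in a 24 mm ball 146 mm from the ring's centre. Origin: on the ring's axis at the head's underside (worktop height when it lies); z up, handle along -x. Balance point near x = -72 mm.
- sleeve (a point): the place to grip: middle of the wrench's black rubber sleeve, 100 mm along -x from the wrench's origin and 12 mm above its underside. The sleeve is 18 mm wide (y), 20 mm high and 78 mm long (x). Pushing the head down with more than about 5 N tips the wrench in the grip.
- ring: dark ring in the wrench's head, a through-hole 20 mm deep with six slots 37 mm across for the nut's ribs; one slot points along its own x axis, the others every 60 degrees on. Origin as the wrench's. Turning the wrench clockwise (from above) takes it along after up to 20 degrees of lost motion; turned back, the wrench slips with slight drag. Off the nut the ring keeps its angle to the wrench.
- filter: the water filter, fixed: steel drum 100 mm across (foot 112 mm) with a white lid, the nut in the lid's middle and a small tap on the +x side. Origin: centre of its underside. With the wrench on the nut, the handle lies between the two spigots and can swing 40 degrees either side of the filter's -x axis before it hits one.
- lid: the filter's fixed white lid, 116 mm across, its top 80 mm above the worktop, with its two spigots and a steel boss round the nut, 54 mm across and 4 mm high. Origin and axes as the filter's.
- spigot_a (a point): top of the upright steel hose spigot on the +y side of the filter's lid: 15 mm across, 30 mm high, 49 mm from the nut's axis, 60 degrees from the filter's -x axis.
- spigot_b (a point): top of the upright steel hose spigot on the -y side of the filter's lid: 15 mm across, 30 mm high, 49 mm from the nut's axis, 60 degrees from the filter's -x axis.
- nut: brass star nut in the middle of the filter's lid: six ribs, 34 mm across and 10 mm high, round a core with a tapered pilot, 18 mm high. Origin: on its axis at its underside, 84 mm above the worktop, where the wrench's underside comes to rest; z up; one rib points along its x axis, the others every 60 degrees on. The ring goes over it within 7 degrees and 1 mm. Clockwise from above tightens.
- nut_bite (a joint): how far (rad) the nut has turned since it came up hard; 0 until then; 0.17 is ten degrees; stays where left. At the start the nut still has 1.6 to 2.1 rad to run down, against 0.2 N m about its axis (under half of that is felt while the hand rests); after it has come up hard it turns only under 0.7 N m (0.4 or more felt at rest; 7 N at the sleeve).
- mug: green and white mug 99 mm high, loose bystander; origin under its middle.
- tin: food tin 75 mm in diameter, 58 mm high, loose bystander; origin under its middle.
- candle: tea light 38 mm in diameter, 17 mm high, loose bystander; origin under its middle.

How it is judged:
On the way, in this order (a step that is already met when the one before it is completed fails the run):
1. the wrench is right down on the nut: its underside within 4 mm of the nut's underside and 4 mm of its axis (z of wrench in the frame of nut between -0.004 and 0.004 m and horizontal distance between wrench and nut below 0.004 m), for 0.2 s.
2. with the wrench on it, the nut has come up hard and gone at least 0.06 rad further (all of step 1 and value of joint nut_bite above 0.06 rad), for 0.1 s.
At the end, for the whole second after the job is handed in: the nut stands 0.06 to 0.44 rad past the point where it came up hard; the wrench lies flat (within 0.08 rad, underside within 8 mm of the worktop) and at rest on the worktop, its ring more than 100 mm from the filter's axis (value of joint nut_bite between 0.06 and 0.44 rad and height (world z) of wrench below 0.008 m and angle between wrench's own z axis and vertical below 0.08 rad and linear speed of wrench below 0.02 m/s and horizontal distance between wrench and filter above 0.1 m); the robot touches nothing.
It fails at once if the nut is overtightened: more than 0.44 rad past the point where it came up hard (value of joint nut_bite above 0.44 rad).
It fails at once if the wrench knocks or presses on the filter's lid or spigots with more than 35 N (contact force between wrench and lid above 35 N).
It fails at once if the gripper's fingers push on the filter or turn its nut (more than 5 N) (contact force between the fingers and filter above 5 N).
It fails at once if the mug, the tin or the tea light is shifted by more than 20 mm (distance of any of mug, tin, candle from where it was at the start of the episode above 0.02 m).
It also fails if it takes over 64 s, if anything falls off the work surface, if the arm or the gripper's body presses on something with over 40 N, if the wrist force passes 120 N, or if a joint passes its speed limit or range.

ROBOT

A 7-joint arm with a two-finger parallel gripper is mounted at the origin on a cart in front of the work surface, level with it; the furniture and walls round the work are solid. World frame = base frame: x ahead of the robot, y to its left, z up, the work surface at z = 0. Lengths are in m, angles in rad, forces in N, time in s.
With the tool pointing down it reaches from about 0.4 to 0.875 m from the base axis. Payload 19.3 kg.
Tool frame: the origin (TCP) lies at the very end of the fingers, on their centre line; the grasp point (between the pads) lies 19 mm behind it; z points along the fingers, y is the line along which they close (so a half turn about z gives the same grasp; the last joint's range is limited). The gripper opens to 85 mm and grips with 20 to 120 N. Pads are 22 mm wide; open, the fingers measure 114 mm over their backs; the gripper's body (76 mm by 85 mm) begins 54 mm behind the grasp point. The pads swing forward as they close: fully open they stand 13 mm farther back than shut.
Start: joints at [-1.174, 0.521, -0.036, 1.599, 0.021, 1.021, -0.113], TCP at [0.281, 0.558, 0.231] pointing down, gripper open.
Joint ranges: [-2.91, 2.91], [-0.3, 2.13], [-1.5, 1.42], [0.17, 2.43], [-1.26, 4.41], [0.16, 1.93], [-2.52, 2.52]. Speed limits (rad/s): [1.89, 1.89, 2.39, 2.39, 3.01, 3.01, 3.01].

INTERFACE

Orientations are given as [roll, pitch, yaw] about the fixed x, y, z axes, in that order (R = Rz(yaw) Ry(pitch) Rx(roll)).
In Python, from workcell import bot gives the robot as it stands.
- The arm moves only by the shell command python3 -m crank 'ROWS' [FORCE]. ROWS is a JSON object of lists of equal length, an entry for each row: "travel": the shift along the world's x, y, z in cm, a list of three; "turn": the turn, a rotation vector about the world's x, y, z in degrees, a list of three; "gripper": the closure, from 0 (fully open) to 1 (shut). A call has exactly 5 rows; each row is the pose to reach, as a shift and turn from the pose commanded when the call began; what a row does not reach only later rows make up. A row lasts 1/10 s, in which the tool goes at most 50 mm and 8.59 degrees, less where a joint would pass 70% of its speed; a pose out of reach is approached as far as the arm can. A call with a gripper value outside its range is refused whole. The fingers move at their own pace and stop on an object; FORCE is the grip in N (left out, the last holds). Time passes only in rows, so rows that repeat a pose let the fingers close, or fill a call up. It gives the time, the measured TCP pose, the force, the opening and the grip force at its end, in the units of the state.
- bot.observe(): the state, without advancing time (a new reading comes with each control period).
- bot.grab_frame(name): name is "scene" or "side" or "wrist"; returns a dict with "pixels" (384x512x3 uint8, red, green, blue), "fx", "fy", "cx", "cy" (pixels), "extrinsics" (4x4, takes a point from world to camera coordinates). Camera axes: x right, y down, z forward; pixel columns grow to the right and rows downward; lengths in m; the calibration is good to about 2 mm. A picture is of the moment at which its call begins. There is no depth.
- bot.job_done(): hands the job in; it is judged then, once.
The state is a dict: "clock": time; "qpos": joint angles; "qd": joint speeds; "joint_efforts": joint torques, N m; "position": TCP position; "tool_rot": TCP orientation; "force": force on the tool from outside, world axes, zero at the start; "moment": the same for the moment, N m; "grip_width": finger opening in m; "finger_force": force on a finger pad.
Only numpy, scipy, OpenCV 4.12 (cv2) and the standard library are available. Lean on these libraries where they do the work, as an engineer would, in place of code of your own. Each camera call takes 0.05 s, during which the arm holds its last target. There are 200 camera calls.

## Working session

There is one attempt and no reset: what is moved stays moved. The work goes in short steps, Python scripts to look and compute and a shell command to move; the robot and the scene stay as the last step left them, time stands still between calls to the robot, and variables do not carry over. Pictures are saved under pics/ and viewed, at most 10 in all, crops included, and the job is handed in when it is done.

```bash
mkdir -p pics; ls
python3 - <<'E'
from workcell import bot
import cv2
s=bot.observe();print(s['clock'],s['position'],s['tool_rot'],s['grip_width'])
for n in("scene","side"):
    f=bot.grab_frame(n);cv2.imwrite(f'pics/{n}0.png',f['pixels'][...,::-1]);print(n,f['fx'],f['fy'],f['cx'],f['cy'],f['extrinsics'].round(4).tolist() if hasattr(f['extrinsics'],'round') else f['extrinsics'])
E
```

```text
pics
0.0 [0.28114893 0.55781313 0.2307043 ] [-3.14040188e+00  7.35755397e-05  2.67479298e+00] 0.08515476165852422
scene 354.46345279060245 354.46345279060245 255.5873622231242 193.3680884186755 [[0.6864, -0.7269, -0.0206, -0.4375], [-0.4356, -0.3884, -0.812, 0.3579], [0.5823, 0.5663, -0.5833, 0.5849], [0.0, 0.0, 0.0, 1.0]]
side 416.7096184776023 416.7096184776023 250.90778623827472 194.57112814619657 [[0.9244, -0.3806, -0.0242, -0.5511], [-0.1696, -0.3533, -0.92, 0.2037], [0.3416, 0.8546, -0.3911, 0.7949], [0.0, 0.0, 0.0, 1.0]]
```

View pics/scene0.png

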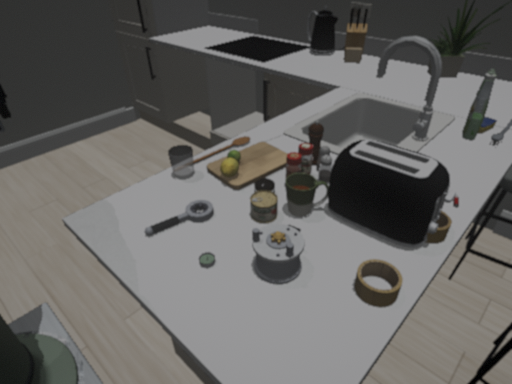

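View pics/side0.png

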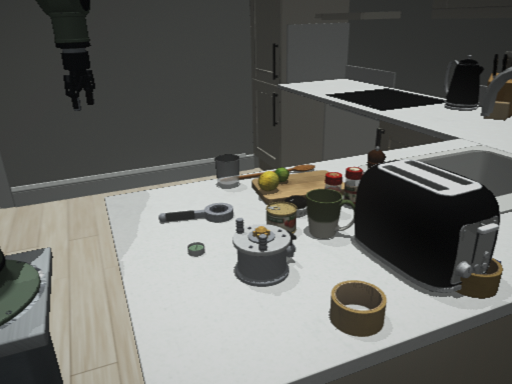

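The scene view shows the wrench head at about (200,210) with its ball at (152,230), the nut at (279,239), the candle at (207,259), the tin at (264,206) and the mug at (301,192). The side view shows the head at (219,212), the ball at (165,217), the nut at (262,232) and the spigots at (240,226) and (263,242). Next I'll enlarge both.

```bash
cat > h.py <<'E'
import numpy as np,cv2
from workcell import bot
def grab(n,save=None):
    f=bot.grab_frame(n)
    f['pixels']=np.ascontiguousarray(f['pixels'][...,::-1]); f['E']=np.array(f['extrinsics'])
    if save: cv2.imwrite(f'pics/{save}.png',f['pixels'])
    return f
def ray(f,u,v):
    R,t=f['E'][:3,:3],f['E'][:3,3]
    d=R.T@np.array([(u-f['cx'])/f['fx'],(v-f['cy'])/f['fy'],1]); return -R.T@t,d/np.linalg.norm(d)
def plane(f,u,v,z):
    c,d=ray(f,u,v); return c+d*(z-c[2])/d[2]
def tri(f,p,g,q):
    (a,d),(b,e)=ray(f,*p),ray(g,*q)
    s=np.linalg.lstsq(np.c_[d,-e],b-a,rcond=None)[0]
    A,B=a+s[0]*d,b+s[1]*e; return (A+B)/2,np.linalg.norm(A-B)
def proj(f,P):
    p=f['E'][:3,:3]@np.array(P)+f['E'][:3,3]; return f['fx']*p[0]/p[2]+f['cx'],f['fy']*p[1]/p[2]+f['cy']
E
python3 - <<'E'
import cv2,numpy as np
a=cv2.imread('pics/scene0.png')[180:290,140:310]; b=cv2.imread('pics/side0.png')[190:290,150:310]
a=cv2.resize(a,(0,0),fx=4.6,fy=4.6,interpolation=2)[:, :782]
cv2.imwrite('pics/cropA.png',a); cv2.imwrite('pics/cropB.png',cv2.resize(b,(0,0),fx=4.6,fy=4.6,interpolation=2))
E
```

```text
(no output)
```

View pics/cropA.png

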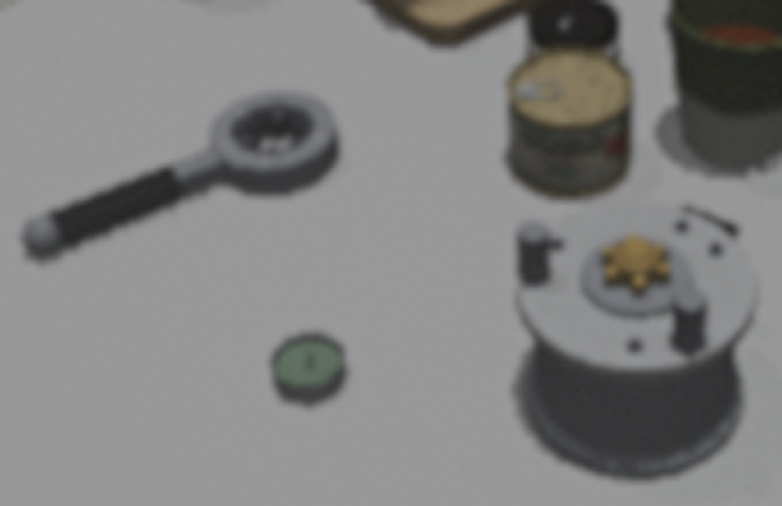

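View pics/cropB.png

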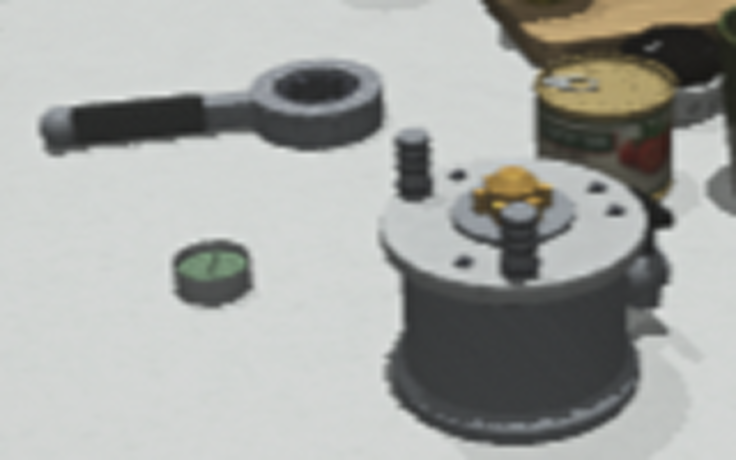

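Crop A gives the ring top at scene px (199.6,209.8), the ball at (149.3,231.3), the spigot tops at (256.3,230) and (290,244.8), and the nut tip at (278.5,233.3). Crop B gives, in side px, the ring top at (218.9,209.1), the ball at (162.4,218.3), the spigot tops at (239.6,219.6) and (263,236.1), and the nut tip at (261.3,228).

```bash
cat > m.py <<'E'
from h import *
f=grab("scene");g=grab("side")
for n,p,q,z in [("ring",(199.6,209.8),(218.9,209.1),.022),("ball",(149.3,231.3),(162.4,218.3),.012),("spA?",(256.3,229.5),(239.6,219.4),.11),("spB?",(290,244.5),(263,236),.11),("nut",(278.5,233.5),(261.3,228),.102),("candle",(207.2,258.7),(196,247.4),.017),("tin",(264,199),(282.4,208),.058)]:
    P,e=tri(f,p,g,q);print(n,P.round(4),round(e,4),plane(f,*p,z).round(4),plane(g,*q,z).round(4))
# masks: wrench sleeve (dark), nut (brass), candle
for nm,fr,roi in(("scene",f,(130,195,225,250)),("side",g,(150,195,240,235))):
    x0,y0,x1,y1=roi;im=fr['pixels'][y0:y1,x0:x1];gr=cv2.cvtColor(im,6)
    bg=np.median(gr);m=(gr<bg-30).astype('uint8');k,l,st,c=cv2.connectedComponentsWithStats(m);i=1+st[1:,4].argmax()
    cs,_=cv2.findContours((l==i).astype('uint8'),0,2);c0=max(cs,key=cv2.contourArea);print(nm,bg,st[i],cv2.minAreaRect(c0),'off',x0,y0)
    s=(gr<0.3*bg).astype('uint8');k,l,st,c=cv2.connectedComponentsWithStats(s)
    for j in range(1,k):
        if st[j,4]>20: print('dark',st[j],c[j]+[x0,y0],plane(fr,*(c[j]+[x0,y0]),.014).round(4))
    hs=cv2.cvtColor(fr['pixels'],cv2.COLOR_BGR2HSV);b=cv2.inRange(hs,(10,110,60),(28,255,255))
    b[:215]=0;b[250:]=0;b[:,:245]=0;b[:,295:]=0;b=b;ys,xs=np.nonzero(b);print('brass',len(xs),xs.mean(),ys.mean(),xs.min(),xs.max(),ys.min(),ys.max())
E
python3 m.py
```

```text
ring [0.5602 0.1369 0.0219] 0.0052 [0.5569 0.1348 0.022 ] [0.5632 0.1405 0.022 ]
ball [0.4196 0.1748 0.0101] 0.0007 [0.4191 0.173  0.012 ] [0.4187 0.1704 0.012 ]
spA? [ 0.5308 -0.1057  0.1097] 0.0004 [ 0.5308 -0.1058  0.11  ] [ 0.5304 -0.1065  0.11  ]
spB? [ 0.5456 -0.1879  0.1084] 0.0011 [ 0.5435 -0.1892  0.11  ] [ 0.5452 -0.1899  0.11  ]
nut [ 0.5619 -0.143   0.1005] 0.0007 [ 0.5601 -0.1443  0.102 ] [ 0.5612 -0.1452  0.102 ]
candle [ 0.4571 -0.0141  0.0134] 0.0012 [ 0.4544 -0.0174  0.017 ] [ 0.4563 -0.0196  0.017 ]
tin [0.682  0.008  0.0551] 0.0048 [0.6757 0.0037 0.058 ] [0.6826 0.0057 0.058 ]
scene 151.0 [ 15   6  69  36 924] ((47.778690338134766, 22.550949096679688), (21.933692932128906, 72.45682525634766), 74.64986419677734) off 130 195
dark [ 23  23  26  14 139] [165.5971223  224.48201439] [0.4624 0.1618 0.014 ]
brass 67 278.02985074626866 236.22388059701493 273 283 232 241
side 211.0 [  8   8  76  21 972] ((45.481197357177734, 17.89015007019043), (19.149791717529297, 75.15869140625), 89.02897644042969) off 150 195
dark [61 11 16  6 73] [218.61643836 208.46575342] [0.5688 0.1612 0.014 ]
dark [ 11  16  35  11 237] [179.16455696 216.14345992] [0.4606 0.1602 0.014 ]
dark [55 18 11  8 39] [208.94871795 216.69230769] [0.5302 0.1238 0.014 ]
dark [72 18 11  8 46] [227.41304348 216.36956522] [0.5742 0.1052 0.014 ]
dark [87 26  3 12 31] [238.        226.5483871] [0.5788 0.0403 0.014 ]
brass 86 261.1279069767442 230.59302325581396 254 268 226 235
```

The checks agree:
- **Spigots:** 84.7 mm apart, against 84.9 expected. This puts the nut axis at (0.5617, -0.1433) and the filter yaw at about 9.9°.
- **Wrench:** ring at (0.560, 0.1375), yaw about -14.3°, sleeve at (0.463, 0.162).

I'll move above the sleeve.

```bash
python3 -m crank '{"travel":[[2,-4,0],[4,-8,0],[6,-12,0],[8,-16,0],[10,-20,0]],"turn":[[0,0,2],[0,0,4],[0,0,6],[0,0,8],[0,0,10]],"gripper":[0,0,0,0,0]}'
python3 -m crank '{"travel":[[2,-4,0],[4,-8,0],[6,-12,0],[8.2,-16,0],[8.2,-19.6,0]],"turn":[[0,0,2.4],[0,0,2.4],[0,0,2.4],[0,0,2.4],[0,0,2.4]],"gripper":[0,0,0,0,0]}'
python3 - <<'E'
from h import *
f=grab("wrist","w1");s=bot.observe();print(s['clock'],s['position'],s['tool_rot'],s['force'])
E=f['E'];print((-E[:3,:3].T@E[:3,3]).round(4),E[:3,:3].round(3).tolist(),f['fx'],f['cx'],f['cy'])
print(proj(f,(.56,.1375,.022)),proj(f,(.463,.162,.014)))
E
```

```text
clock: 0.7
position: [0.3818, 0.3564, 0.2313]
tool_rot: [-3.142, 0.0, 2.851]
force: [1.5, 0.9, 1.1]
grip_width: 0.0858
finger_force: 0.0
clock: 1.2
position: [0.4651, 0.1597, 0.2313]
tool_rot: [-3.142, 0.001, 2.889]
force: [-0.4, -0.0, -0.7]
grip_width: 0.0854
finger_force: 0.0
1.25 [0.46408275 0.15417065 0.2311546 ] [-3.13898685e+00  4.79388898e-04  2.88467887e+00] [ 2.62895432 -8.83584618  0.62455841]
[0.3949 0.1773 0.3742] [[0.25, 0.968, 0.0], [0.927, -0.24, 0.288], [0.279, -0.072, -0.958]] 281.9086753904211 255.52389505935906 192.44383085686644
(np.float64(257.42794681108165), np.float64(237.07509432612488)) (np.float64(257.10848899367915), np.float64(163.90476633298448))
```

View pics/w1.png

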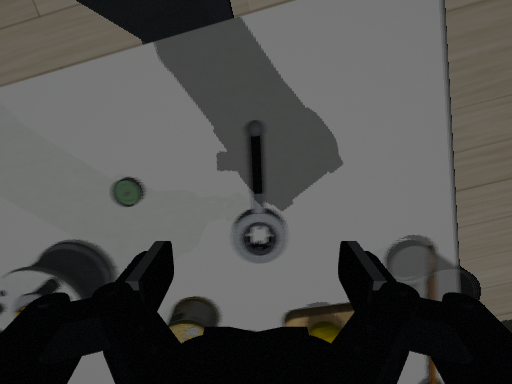

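The wrist view shows the ring at (258,236) and the sleeve at (257,165), as projected. I'll take a closer view of the ring for its slot angle.

```bash
python3 -m crank '{"travel":[[2,-0.5,-4],[4,-1,-8],[5.8,-1.4,-12],[5.8,-1.4,-13],[5.8,-1.4,-13]],"turn":[[0,0,0],[0,0,0],[0,0,0],[0,0,0],[0,0,0]],"gripper":[0,0,0,0,0]}'
python3 - <<'E'
from h import *
f=grab("wrist","w2");f=grab("wrist","w2");s=bot.observe();print(s['clock'],s['position'],s['tool_rot'],s['qd'].round(3))
import pickle;pickle.dump(f,open('w2.pkl','wb'))
u,v=proj(f,(.56,.1375,.022));print(u,v)
u,v=int(u),int(v);c=f['pixels'][v-50:v+50,u-50:u+50];cv2.imwrite('pics/w2c.png',cv2.resize(cv2.convertScaleAbs(c,alpha=1.8),(600,600),interpolation=2));print(u-50,v-50)
E
```

```text
clock: 1.75
position: [0.5202, 0.1478, 0.0999]
tool_rot: [-3.14, -0.003, 2.891]
force: [-0.1, -0.7, 0.3]
grip_width: 0.0854
finger_force: 0.0
1.85 [0.52119014 0.14855502 0.10234845] [3.14105881e+00 4.73465930e-04 2.89155595e+00] [-0.002 -0.025  0.002 -0.006  0.001 -0.     0.001]
255.26528587735731 243.4131724576734
205 193
```

View pics/w2c.png

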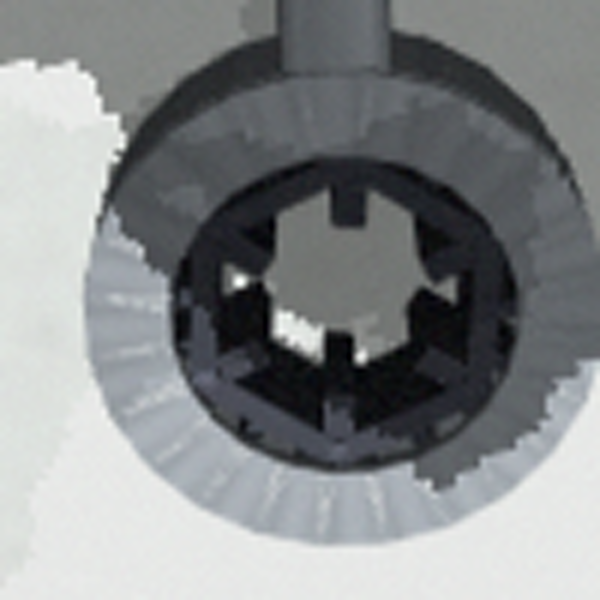

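The crop has the handle at the top. Ring teeth lie near the handle axis at crop (347,205) and (341,345), so the slots sit about 30° off the handle. I'll work out the angle after viewing the nut the same way.

```bash
python3 -m crank '{"travel":[[0,-2,4],[0,-6,7],[0,-10.5,7],[0,-15,7],[0,-19.5,7]],"turn":[[0,0,3],[0,0,6],[0,0,10],[0,0,14],[0,0,18]],"gripper":[0,0,0,0,0]}'
python3 -m crank '{"travel":[[0,-4,0],[0.1,-8,0],[0.1,-10.3,0],[0.1,-10.3,0],[0.1,-10.3,0]],"turn":[[0,0,4],[0,0,6.2],[0,0,6.2],[0,0,6.2],[0,0,6.2]],"gripper":[0,0,0,0,0]}'
python3 - <<'E'
from h import *
import pickle
for i in range(2): f=grab("wrist","w3")
s=bot.observe();print(s['clock'],s['position'],s['tool_rot'])
pickle.dump(f,open('w3.pkl','wb'))
def top(f,c,yaw,z,half=.028,N=400):
    # rectify plane z: axis of yaw to the right, left-hand axis up
    s=[(-1,1),(1,1),(1,-1),(-1,-1)];cy,sy=np.cos(yaw),np.sin(yaw)
    P=[proj(f,(c[0]+half*(a*cy-b*sy),c[1]+half*(a*sy+b*cy),z)) for a,b in s]
    H=cv2.getPerspectiveTransform(np.float32(P),np.float32([(0,0),(N,0),(N,N),(0,N)]))
    im=cv2.warpPerspective(f['pixels'],H,(N,N),flags=cv2.INTER_CUBIC);im=cv2.convertScaleAbs(im,alpha=1.8)
    cv2.line(im,(N//2,N//2-8),(N//2,N//2+8),(0,0,255),1);cv2.line(im,(N//2-8,N//2),(N//2+8,N//2),(0,0,255),1);return im
g=pickle.load(open('w2.pkl','rb'))
cv2.imwrite('pics/tops.png',np.hstack([top(g,(.56,.1375),np.radians(-14.3),.021),top(f,(.5617,-.1433),np.radians(9.85),.094)]))
E
```

```text
clock: 2.35
position: [0.5215, -0.0481, 0.1738]
tool_rot: [-3.141, 0.004, -3.074]
force: [-0.0, 0.0, 0.3]
grip_width: 0.0852
finger_force: 0.0
clock: 2.85
position: [0.5226, -0.1496, 0.1728]
tool_rot: [-3.141, 0.002, -2.97]
force: [-0.4, 0.5, 0.4]
grip_width: 0.0852
finger_force: 0.0
2.95 [ 0.52263059 -0.14856877  0.17230153] [-3.14146762e+00  1.40111144e-03 -2.96812044e+00]
```

View pics/tops.png

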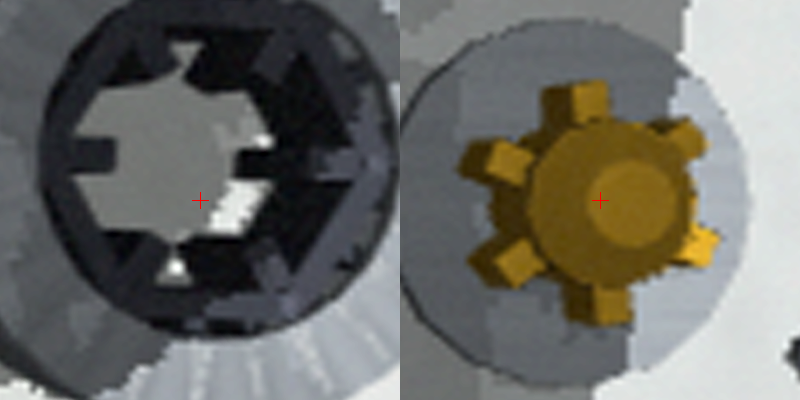

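The rectified views (0.14 mm/px) show the following:
- **Nut:** the rib centres average to the middle cross, so the nut is confirmed at (0.5617, -0.1433). The ribs lie at about 35° from filter x, or 44.8° in world axes.
- **Ring:** its teeth lie at about 0/-2°, so the slots are at about 15° in world axes and the wrench must turn about +30°.
- **Ring position:** its centre at (217,158) is off my first estimate by (+2.4, +5.9) mm, so I'll refine the wrench axis.

Run:
```python
from h import *
import pickle
g=pickle.load(open('w2.pkl','rb'))
gr=cv2.cvtColor(g['pixels'],6)
# dark sleeve columns per row
pts=[]
for r in range(60,250,6):
    seg=gr[r,225:300].astype(float);print(r,[ (225+i) for i in np.nonzero(np.abs(np.diff(seg))>12)[0]],int(seg[25:45].min()))
yaw=np.radians(-14.3);N=700;half=.05;c=(.5638,.1426);cy,sy=np.cos(yaw),np.sin(yaw)
P=[proj(g,(c[0]+half*(a*cy-b*sy),c[1]+half*(a*sy+b*cy),.022)) for a,b in [(-1,1),(1,1),(1,-1),(-1,-1)]]
im=cv2.warpPerspective(gr,cv2.getPerspectiveTransform(np.float32(P),np.float32([(0,0),(N,0),(N,N),(0,N)])),(N,N),flags=cv2.INTER_CUBIC)
for R in((150,190),(240,275)):
    C=cv2.HoughCircles(cv2.GaussianBlur(im,(9,9),2),cv2.HOUGH_GRADIENT,1,200,param1=60,param2=20,minRadius=R[0],maxRadius=R[1]);print(C)
```

```text
60 [np.int64(240), np.int64(270), np.int64(297)] 42
66 [np.int64(239), np.int64(271), np.int64(298)] 41
72 [np.int64(240), np.int64(241), np.int64(269), np.int64(270)] 35
78 [np.int64(243), np.int64(244), np.int64(267), np.int64(268)] 1
84 [np.int64(243), np.int64(244), np.int64(267), np.int64(268)] 3
90 [np.int64(238), np.int64(244), np.int64(268)] 0
96 [np.int64(244), np.int64(245), np.int64(268)] 2
102 [np.int64(244), np.int64(245), np.int64(268)] 2
108 [np.int64(245), np.int64(268), np.int64(269)] 2
114 [np.int64(245), np.int64(268), np.int64(269)] 3
120 [np.int64(245), np.int64(246), np.int64(268), np.int64(269)] 3
126 [np.int64(245), np.int64(246), np.int64(268), np.int64(269)] 1
132 [np.int64(246), np.int64(269)] 3
138 [np.int64(246), np.int64(247), np.int64(269)] 4
144 [np.int64(246), np.int64(247), np.int64(269)] 2
150 [np.int64(247), np.int64(269), np.int64(270)] 3
156 [np.int64(247), np.int64(269), np.int64(270)] 2
162 [np.int64(247), np.int64(248), np.int64(269), np.int64(270)] 1
168 [np.int64(247), np.int64(248), np.int64(269), np.int64(270)] 2
174 [np.int64(249), np.int
[... 425 characters left out ...]
np.int64(297)] 46
222 [np.int64(275), np.int64(297)] 7
228 [np.int64(239), np.int64(240), np.int64(250), np.int64(251), np.int64(259), np.int64(265), np.int64(272), np.int64(273), np.int64(284)] 17
234 [np.int64(228), np.int64(235), np.int64(250), np.int64(273), np.int64(274), np.int64(288)] 17
240 [np.int64(232), np.int64(233), np.int64(241), np.int64(242), np.int64(243), np.int64(245), np.int64(246), np.int64(248), np.int64(275), np.int64(276), np.int64(280), np.int64(281), np.int64(290)] 63
246 [np.int64(232), np.int64(233), np.int64(236), np.int64(239), np.int64(249), np.int64(250), np.int64(253), np.int64(255), np.int64(272), np.int64(288), np.int64(289)] 64
[[[370.5 352.5 156.7]]]
None
```

Run:
```python
from h import *
import pickle
g=pickle.load(open('w2.pkl','rb'))
a,b=plane(g,256,84,.02),plane(g,258.9,168,.02);d=b-a;print(a,b,np.degrees(np.arctan2(d[1],d[0])))
e0,e1=plane(g,255.7,75,.02),plane(g,259,171.5,.02);print(e0,e1,np.linalg.norm(e1-e0),(e0+e1)/2)
c=np.array([.5638,.1426,.02]);m=(e0+e1)/2;print('ring-sleeve',np.linalg.norm(c-m),np.degrees(np.arctan2(*(c-m)[1::-1])))
```

```text
[0.43408537 0.17036488 0.02      ] [0.49640214 0.15685384 0.02      ] -12.233089539179959
[0.42799589 0.17169326 0.02      ] [0.49923007 0.15622339 0.02      ] 0.07289461804666474 [0.46361298 0.16395832 0.02      ]
ring-sleeve 0.10243835702564492 -12.034419909285484
```

Wrench yaw is -12.1°, the sleeve is at (0.464, 0.164), and the ring-to-sleeve distance is 102 mm against 100 expected. I'll go and grip it.

```bash
python3 -m crank '{"travel":[[-1,4,0],[-2,8.5,0],[-3,13,0],[-4,17.5,0],[-4.5,22,0]],"turn":[[0,0,-4],[0,0,-8],[0,0,-12],[0,0,-16],[0,0,-20]],"gripper":[0,0,0,0,0]}'
python3 -m crank '{"travel":[[-0.7,4,-1],[-1.4,8,-3],[-1.4,9.4,-6],[-1.4,9.4,-10],[-1.4,9.4,-13]],"turn":[[0,0,-2],[0,0,-2],[0,0,-2],[0,0,-2],[0,0,-2]],"gripper":[0,0,0,0,0]}'
python3 -m crank '{"travel":[[0,0,-1.5],[0,0,-2.5],[0,0,-3.5],[0,0,-3.5],[0,0,-3.5]],"turn":[[0,0,0],[0,0,0],[0,0,0],[0,0,0],[0,0,0]],"gripper":[0,0,0,0.3,0.5]}'
python3 -m crank '{"travel":[[0,0,0],[0,0,0],[0,0,0],[0,0,0],[0,0,0]],"turn":[[0,0,0],[0,0,0],[0,0,0],[0,0,0],[0,0,0]],"gripper":[0.8,1,1,1,1]}' 100
python3 -m crank '{"travel":[[0,0,0],[0,0,0],[0,0,0],[0,0,0],[0,0,0]],"turn":[[0,0,0],[0,0,0],[0,0,0],[0,0,0],[0,0,0]],"gripper":[1,1,1,1,1]}'
python3 -c "
from h import *
f=grab('wrist','w4')"
```

```text
clock: 3.45
position: [0.4761, 0.073, 0.1719]
tool_rot: [3.141, 0.0, 2.963]
force: [0.7, 0.2, 0.1]
grip_width: 0.0852
finger_force: 0.0
clock: 3.95
position: [0.4623, 0.166, 0.04]
tool_rot: [3.141, -0.0, 2.933]
force: [1.4, 0.1, 0.2]
grip_width: 0.0852
finger_force: 0.0
clock: 4.45
position: [0.4635, 0.1644, 0.0068]
tool_rot: [3.141, 0.0, 2.93]
force: [0.1, 0.1, -0.1]
grip_width: 0.059
finger_force: 0.0
clock: 4.95
position: [0.4636, 0.1642, 0.007]
tool_rot: [3.141, 0.001, 2.93]
force: [-3.6, -0.9, 13.1]
grip_width: 0.0154
finger_force: 97.6
clock: 5.45
position: [0.4635, 0.1641, 0.007]
tool_rot: [3.141, 0.001, 2.93]
force: [-2.6, -1.1, 13.1]
grip_width: 0.0156
finger_force: 97.7
```

View pics/w4.png

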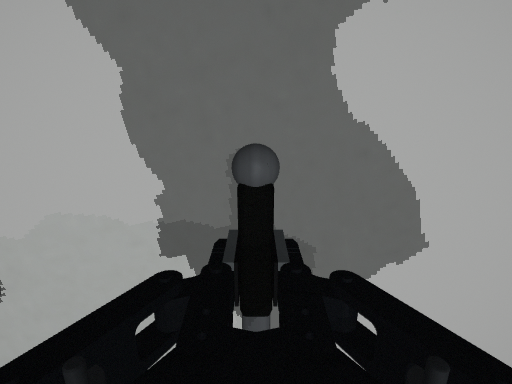

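Sleeve is gripped (15.6 mm opening, 98 N), with the ball on the tool axis at (256,168). I'll lift and carry it to hover over the nut.

```bash
python3 -m crank '{"travel":[[0,0,1],[0,0,3],[0,0,6],[0,0,10],[0,0,14]],"turn":[[0,0,0],[0,0,0],[0,0,0],[0,0,0],[0,0,0]],"gripper":[1,1,1,1,1]}' 120
python3 -m crank '{"travel":[[0,-2,0],[0,-5,0],[0,-8.5,0],[0,-12,0],[0,-15.5,0]],"turn":[[0,0,1],[0,0,3],[0,0,6],[0,0,10],[0,0,14]],"gripper":[1,1,1,1,1]}'
python3 -m crank '{"travel":[[0,-3.5,0],[0,-7,0],[0.1,-10.5,0],[0.2,-14,0],[0.2,-16.5,0]],"turn":[[0,0,4],[0,0,8],[0,0,12],[0,0,15],[0,0,16]],"gripper":[1,1,1,1,1]}'
python3 -m crank '{"travel":[[0,-1,0],[0,-1.9,0],[0,-1.9,0],[0,-1.9,0],[0,-1.9,0]],"turn":[[0,0,0],[0,0,0],[0,0,0],[0,0,0],[0,0,0]],"gripper":[1,1,1,1,1]}'
python3 - <<'E'
from h import *
f=grab("scene","sc1");g=grab("side","si1");s=bot.observe();print(s['position'],s['tool_rot'])
a=f['pixels'][175:275,210:310];b=g['pixels'][160:260,195:295]
cv2.imwrite('pics/hover.png',cv2.convertScaleAbs(np.hstack([cv2.resize(a,(400,400),interpolation=2),cv2.resize(b,(400,400),interpolation=2)]),alpha=1.3))
for P in((.5617,-.1433,.102),(.5617,-.1433,.160)):print(proj(f,P),proj(g,P))
E
```

```text
clock: 6.0
position: [0.4628, 0.1639, 0.1481]
tool_rot: [-3.141, -0.001, 2.929]
force: [0.5, -0.2, -1.8]
grip_width: 0.0149
finger_force: 117.7
clock: 6.5
position: [0.4629, 0.0078, 0.1469]
tool_rot: [-3.141, 0.0, -3.106]
force: [0.5, 0.5, -2.7]
grip_width: 0.0148
finger_force: 117.8
clock: 7.0
position: [0.4648, -0.1583, 0.1468]
tool_rot: [-3.141, -0.0, -2.83]
force: [0.9, -0.0, -1.2]
grip_width: 0.015
finger_force: 117.8
clock: 7.5
position: [0.4654, -0.1738, 0.1463]
tool_rot: [3.141, 0.0, -2.829]
force: [-0.1, 0.4, -2.7]
grip_width: 0.0149
finger_force: 117.9
[ 0.46543361 -0.17406008  0.14634944] [ 3.14149172e+00  8.63988459e-05 -2.82881571e+00]
(np.float64(278.6369635307399), np.float64(232.9237915066458)) (np.float64(261.1502032721939), np.float64(227.53577406033136))
(np.float64(279.1211740760179), np.float64(212.10073574928592)) (np.float64(260.70996905021343), np.float64(200.73413304431014))
```

View pics/hover.png

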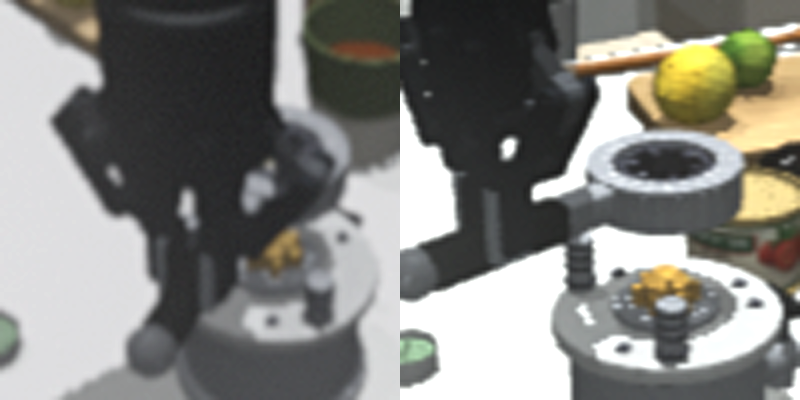

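The side view shows the head level above the nut: head at crop x 586–746, centred at side px 261.5, against 260.7 expected. I'll measure this at subpixel level.

Run:
```python
from h import *
g=grab("side");print(bot.observe()['position'])
gr=cv2.GaussianBlur(cv2.cvtColor(g['pixels'],6),(1,3),0).astype(float)
for r in range(197,216,2):
    d=np.diff(gr[r]);
    def edge(lo,hi,sg):
        w=np.clip(sg*d[lo:hi],0,None);i=w.argmax();s=slice(max(i-2,0),i+3);return lo+.5+(np.arange(lo,hi)[s]-lo)@w[s]/w[s].sum(),w.max()
    L,R=edge(232,252,-1),edge(272,290,1);R2=edge(272,290,-1);print(r,np.round(L,2),np.round(R,2),np.round(R2,2),round((L[0]+R[0])/2,2))
for z in(.14,.15,.162):print(z,proj(g,(.5617,-.1433,z)))
d=np.array([.924,-.381,0])*.038
for z in(.14,.162):print([proj(g,np.array([.5617,-.1433,z])+k*d)[0] for k in(-1,1)])
d=np.array([.924,-.381,0])*.05
for r in range(238,248,2): print(r,gr[r,228:300].astype(int).tolist())
print([proj(g,np.array([.5617,-.1433,.08])+k*d*.058/.05) for k in(-1,1)])
```

```text
[ 0.46541015 -0.17426607  0.14632212]
197 [242.55  29.  ] [272.83  33.  ] [288.79  23.  ] 257.69
199 [247.86  42.  ] [273.61  60.  ] [280.43  49.  ] 260.73
201 [247.8  48. ] [273.44  41.  ] [280.24  44.  ] 260.62
203 [240.74  67.  ] [280.83  22.  ] [278.01  33.  ] 260.78
205 [240.93  62.  ] [280.35  60.  ] [275.8  25. ] 260.64
207 [237.74  31.  ] [280.36  61.  ] [273.87   9.  ] 259.05
209 [233.8  17. ] [280.35  59.  ] [286.2   8. ] 257.08
211 [239.33   5.  ] [280.06  52.  ] [288.5   5. ] 259.7
213 [233.5   1. ] [279.07  43.  ] [288.44  14.  ] 256.29
215 [246.88  10.  ] [278.31  15.  ] [286.57  11.  ] 262.59
0.14 (np.float64(260.8645610690313), np.float64(210.14575891396768))
0.15 (np.float64(260.787640331405), np.float64(205.46279268005264))
0.162 (np.float64(260.69434376112406), np.float64(199.78285899964362))
[np.float64(241.32536168749175), np.float64(280.422071582299)]
[np.float64(240.945403250396), np.float64(280.4619908952346)]
238 [229, 230, 231, 232, 193, 136, 119, 119, 119, 119, 119, 142, 182, 197, 158, 121, 116, 117, 118, 113, 91, 76, 75, 77, 80, 80, 77, 78, 79, 74, 60, 56,
[... 995 characters left out ...]
27, 125, 125, 125, 122, 95, 57, 52, 54, 54, 56, 51, 50, 71, 117, 141, 173, 182, 179, 193, 205, 209, 205, 201, 199, 197, 196, 197, 198, 198, 200, 200, 196, 174, 135, 96, 69, 51, 48, 86, 152, 207, 228, 230, 229, 229, 229]
246 [229, 229, 229, 229, 230, 202, 138, 87, 79, 90, 102, 111, 118, 119, 121, 153, 184, 207, 215, 216, 195, 142, 102, 101, 138, 180, 196, 196, 197, 196, 143, 71, 60, 61, 60, 61, 59, 60, 76, 139, 187, 202, 201, 198, 197, 196, 197, 197, 198, 198, 198, 198, 199, 199, 195, 178, 147, 119, 97, 88, 109, 126, 101, 74, 74, 83, 131, 198, 227, 230, 229, 229]
[(np.float64(232.33436287325168), np.float64(237.92993102869815)), (np.float64(290.3277584453968), np.float64(236.70929946587194))]
```

The head centre is at 260.6 against 260.7 expected, so it lies within about 0.3 mm along the handle. I'll lower it gently.

```bash
python3 -m crank '{"travel":[[0,0,-1],[0,0,-2],[0,0,-3],[0,0,-3.6],[0,0,-3.8]],"turn":[[0,0,0],[0,0,0],[0,0,0],[0,0,0],[0,0,0]],"gripper":[1,1,1,1,1]}'
python3 -m crank '{"travel":[[0,0,-0.1],[0,0,-0.2],[0,0,-0.3],[0,0,-0.4],[0,0,-0.5]],"turn":[[0,0,0],[0,0,0],[0,0,0],[0,0,0],[0,0,0]],"gripper":[1,1,1,1,1]}'
python3 -m crank '{"travel":[[0,0,-0.1],[0,0,-0.2],[0,0,-0.3],[0,0,-0.4],[0,0,-0.4]],"turn":[[0,0,0],[0,0,0],[0,0,0],[0,0,0],[0,0,0]],"gripper":[1,1,1,1,1]}'
```

```text
clock: 8.15
position: [0.4649, -0.1747, 0.1072]
tool_rot: [3.141, -0.001, -2.83]
force: [-0.5, -0.6, -2.9]
grip_width: 0.0149
finger_force: 117.9
clock: 8.65
position: [0.4654, -0.1749, 0.1034]
tool_rot: [-3.141, 0.0, -2.83]
force: [0.7, -0.2, -2.6]
grip_width: 0.0155
finger_force: 117.9
clock: 9.15
position: [0.4652, -0.1748, 0.0991]
tool_rot: [3.141, -0.0, -2.83]
force: [1.6, -0.3, -1.8]
grip_width: 0.0151
finger_force: 117.9
```

```bash
python3 -m crank '{"travel":[[0,0,-0.1],[0,0,-0.2],[0,0,-0.3],[0,0,-0.3],[0,0,-0.3]],"turn":[[0,0,0],[0,0,0],[0,0,0],[0,0,0],[0,0,0]],"gripper":[1,1,1,1,1]}'
python3 -m crank '{"travel":[[0,0,-0.1],[0,0,-0.2],[0,0,-0.3],[0,0,-0.3],[0,0,-0.3]],"turn":[[0,0,0],[0,0,0],[0,0,0],[0,0,0],[0,0,0]],"gripper":[1,1,1,1,1]}'; python3 -c "
from workcell import bot
s=bot.observe();print(s['force'],s['moment'],s['position'])"
```

```text
clock: 9.65
position: [0.4653, -0.1749, 0.0963]
tool_rot: [3.142, -0.0, -2.83]
force: [-0.2, 0.6, -2.5]
grip_width: 0.0147
finger_force: 117.9
clock: 10.15
position: [0.4653, -0.1749, 0.0933]
tool_rot: [-3.142, -0.0, -2.83]
force: [-0.8, 0.1, -2.7]
grip_width: 0.0147
finger_force: 117.9
[-0.76519057  0.06514908 -2.69392211] [0.18380184 0.15414781 0.05229219] [ 0.46526534 -0.17488751  0.09327091]
```

No contact force, and the underside is now well below the rib tops, so it's engaged. I'll take the last few millimetres now.

```bash
python3 -m crank '{"travel":[[0,0,-0.05],[0,0,-0.1],[0,0,-0.15],[0,0,-0.2],[0,0,-0.2]],"turn":[[0,0,0],[0,0,0],[0,0,0],[0,0,0],[0,0,0]],"gripper":[1,1,1,1,1]}'
python3 -m crank '{"travel":[[0,0,-0.05],[0,0,-0.05],[0,0,-0.05],[0,0,-0.05],[0,0,-0.05]],"turn":[[0,0,0],[0,0,0],[0,0,0],[0,0,0],[0,0,0]],"gripper":[1,1,1,1,1]}'
python3 - <<'E'
from h import *
s=bot.observe();print(s['force'],s['moment'],s['position'])
# arc table: TCP shift (cm) from here for clockwise (-) / ccw (+) turns about the nut, handle length .1005
n=np.array([.5617,-.1433]);p=np.array([.4653,-.1749]);print(np.linalg.norm(p-n))
for a in range(-48,33,8):
    t=np.radians(a);R=np.array([[np.cos(t),-np.sin(t)],[np.sin(t),np.cos(t)]]);print(a,((R@(p-n)+n-p)*100).round(2))
E
```

```text
clock: 10.65
position: [0.4653, -0.1749, 0.0913]
tool_rot: [-3.142, 0.0, -2.83]
force: [-1.1, 1.4, -1.1]
grip_width: 0.0147
finger_force: 118.0
clock: 11.15
position: [0.4653, -0.1749, 0.0908]
tool_rot: [-3.142, 0.0, -2.83]
force: [-1.5, 1.1, 0.9]
grip_width: 0.015
finger_force: 118.2
[-1.50134585  1.09287738  0.93621968] [0.1214722  0.16074035 0.05223875] [ 0.46525752 -0.17493384  0.09083677]
0.10144712908702738
-48 [0.84 8.21]
-40 [0.22 6.94]
-32 [-0.21  5.59]
-24 [-0.45  4.19]
-16 [-0.5   2.78]
-8 [-0.35  1.37]
0 [0. 0.]
8 [ 0.53 -1.31]
16 [ 1.24 -2.53]
24 [ 2.12 -3.65]
32 [ 3.14 -4.63]
```

Seated: contact felt at TCP z 0.0908, underside about 0.084. I'll work out the arc shifts for 20° clockwise calls.

```bash
cat > arc.py <<'E'
import sys,numpy as np
# arc.py start step n : shifts for a call beginning at angle start (rel. to seating pose)
n=np.array([.5617,-.1433]);p=np.array([.4653,-.1749])
def at(a):
    t=np.radians(a);return np.array([[np.cos(t),-np.sin(t)],[np.sin(t),np.cos(t)]])@(p-n)+n
for k in range(1,len(sys.argv),2):
    a,s=float(sys.argv[k]),float(sys.argv[k+1])
    print(a,s,[((at(a+s*i)-at(a))*100).round(2).tolist() for i in range(1,6)])
E
python3 arc.py 0 -4 -20 -4.8 -44 6 -14 6 16 3 30 -6 0 -3 -15 -3 -30 -3 0 -6; python3 -m crank '{"travel":[[-0.2,0.68,0],[-0.35,1.37,0],[-0.45,2.07,0],[-0.5,2.78,0],[-0.5,3.48,0]],"turn":[[0,0,-4],[0,0,-8],[0,0,-12],[0,0,-16],[0,0,-20]],"gripper":[1,1,1,1,1]}'; python3 -c "
from workcell import bot
s=bot.observe();print(s['force'],s['moment'],s['position'])"
```

```text
0.0 -4.0 [[-0.2, 0.68], [-0.35, 1.37], [-0.45, 2.07], [-0.5, 2.78], [-0.5, 3.49]]
-20.0 -4.8 [[0.06, 0.85], [0.2, 1.69], [0.4, 2.51], [0.67, 3.32], [1.01, 4.1]]
-44.0 6.0 [[-0.41, -0.98], [-0.72, -1.99], [-0.92, -3.04], [-1.01, -4.1], [-0.99, -5.16]]
-14.0 6.0 [[0.13, -1.05], [0.37, -2.09], [0.72, -3.09], [1.17, -4.05], [1.72, -4.96]]
16.0 3.0 [[0.31, -0.43], [0.64, -0.85], [0.99, -1.24], [1.37, -1.62], [1.76, -1.98]]
30.0 -6.0 [[-0.75, 0.75], [-1.42, 1.57], [-2.0, 2.46], [-2.49, 3.41], [-2.87, 4.4]]
0.0 -3.0 [[-0.15, 0.51], [-0.28, 1.02], [-0.38, 1.55], [-0.45, 2.07], [-0.49, 2.6]]
-15.0 -3.0 [[-0.02, 0.53], [-0.0, 1.06], [0.04, 1.59], [0.11, 2.12], [0.2, 2.64]]
-30.0 -3.0 [[0.12, 0.52], [0.27, 1.03], [0.45, 1.53], [0.65, 2.02], [0.88, 2.5]]
0.0 -6.0 [[-0.28, 1.02], [-0.45, 2.07], [-0.5, 3.13], [-0.45, 4.19], [-0.29, 5.24]]
clock: 11.65
position: [0.4602, -0.1397, 0.0908]
tool_rot: [-3.142, -0.0, 3.102]
force: [-1.6, 1.3, -0.1]
grip_width: 0.0152
finger_force: 118.4
[-1.62616371  1.31223284 -0.09911165] [0.24848028 0.10995163 0.3762667 ] [ 0.46016794 -0.13974024  0.09081797]
```

```bash
python3 -m crank '{"travel":[[0.06,0.85,0],[0.2,1.69,0],[0.4,2.51,0],[0.67,3.32,0],[1.01,4.1,0]],"turn":[[0,0,-4.8],[0,0,-9.6],[0,0,-14.4],[0,0,-19.2],[0,0,-24]],"gripper":[1,1,1,1,1]}'
cat > st.py <<'E'
from workcell import bot
import numpy as np
s=bot.observe();p,f=s['position'],s['force'];n=np.array([.5617,-.1433]);r=p[:2]-n
print('t',round(s['clock'],2),'F',f.round(1),'M',s['moment'].round(2),'z',p[2].round(4),'r',np.linalg.norm(r).round(4),'ang',round(np.degrees(np.arctan2(-r[1],-r[0]))-18.2,1),'yaw',round(np.degrees(s['tool_rot'][2])%360-197.9,1),'Mnut',round(s['moment'][2]+0*0,2),'Ftan*r',round(r[0]*f[1]-r[1]*f[0],3))
E
python3 st.py
```

```text
clock: 12.15
position: [0.4704, -0.0986, 0.0908]
tool_rot: [-3.142, -0.0, 2.682]
force: [-1.3, 0.1, 0.4]
grip_width: 0.0143
finger_force: 118.1
t 12.15 F [-1.3  0.1  0.4] M [-0.03  0.17  0.19] z 0.0908 r 0.1016 ang -44.3 yaw -44.2 Mnut 0.19 Ftan*r 0.047
```

```bash
python3 -m crank '{"travel":[[-0.41,-0.98,0],[-0.72,-1.99,0],[-0.92,-3.04,0],[-1.01,-4.1,0],[-0.99,-5.16,0]],"turn":[[0,0,6],[0,0,12],[0,0,18],[0,0,24],[0,0,30]],"gripper":[1,1,1,1,1]}' >/dev/null; python3 st.py
python3 -m crank '{"travel":[[0.13,-1.05,0],[0.37,-2.09,0],[0.72,-3.09,0],[1.17,-4.05,0],[1.72,-4.96,0]],"turn":[[0,0,6],[0,0,12],[0,0,18],[0,0,24],[0,0,30]],"gripper":[1,1,1,1,1]}' >/dev/null; python3 st.py
python3 arc.py 16 2.4 28 -4 8 -4 28 -3 13 -3 -2 -3 -17 -3 -32 -2.4 -12 -4
```

```text
t 12.65 F [0.2 1.2 0.6] M [ 0.22 -0.16  0.12] z 0.0909 r 0.1015 ang -13.9 yaw -13.8 Mnut 0.12 Ftan*r -0.119
t 13.15 F [-0.4  2.7  0.7] M [ 0.79 -0.15  0.22] z 0.0908 r 0.1016 ang 16.1 yaw 16.2 Mnut 0.22 Ftan*r -0.252
16.0 2.4 [[0.25, -0.35], [0.51, -0.68], [0.78, -1.01], [1.07, -1.32], [1.37, -1.62]]
28.0 -4.0 [[-0.49, 0.51], [-0.95, 1.05], [-1.37, 1.62], [-1.74, 2.22], [-2.08, 2.84]]
8.0 -4.0 [[-0.29, 0.65], [-0.53, 1.31], [-0.73, 1.99], [-0.88, 2.68], [-0.98, 3.38]]
28.0 -3.0 [[-0.37, 0.38], [-0.73, 0.77], [-1.06, 1.19], [-1.37, 1.62], [-1.65, 2.07]]
13.0 -3.0 [[-0.26, 0.46], [-0.5, 0.94], [-0.71, 1.42], [-0.9, 1.92], [-1.06, 2.43]]
-2.0 -3.0 [[-0.13, 0.51], [-0.24, 1.03], [-0.32, 1.56], [-0.37, 2.09], [-0.4, 2.62]]
-17.0 -3.0 [[0.0, 0.53], [0.03, 1.06], [0.09, 1.59], [0.18, 2.11], [0.29, 2.63]]
-32.0 -2.4 [[0.11, 0.41], [0.24, 0.82], [0.38, 1.22], [0.54, 1.61], [0.72, 1.99]]
-12.0 -4.0 [[-0.05, 0.71], [-0.05, 1.41], [-0.01, 2.12], [0.09, 2.82], [0.24, 3.52]]
```

Tangential torque is the sum of Mz and r×F: about 0.24 N·m driving and about 0 slipping, which is consistent. Next is stroke 2.

```bash
sed -i "s/'Mnut'.*/'Tnut',round(s['moment'][2]+r[0]*f[1]-r[1]*f[0],2))/" st.py
python3 -m crank '{"travel":[[0.25,-0.35,0],[0.51,-0.68,0],[0.78,-1.01,0],[1.07,-1.32,0],[1.37,-1.62,0]],"turn":[[0,0,2.4],[0,0,4.8],[0,0,7.2],[0,0,9.6],[0,0,12]],"gripper":[1,1,1,1,1]}' >/dev/null; python3 st.py
python3 -m crank '{"travel":[[-0.49,0.51,0],[-0.95,1.05,0],[-1.37,1.62,0],[-1.74,2.22,0],[-2.08,2.84,0]],"turn":[[0,0,-4],[0,0,-8],[0,0,-12],[0,0,-16],[0,0,-20]],"gripper":[1,1,1,1,1]}' >/dev/null; python3 st.py
python3 -m crank '{"travel":[[-0.29,0.65,0],[-0.53,1.31,0],[-0.73,1.99,0],[-0.88,2.68,0],[-0.98,3.38,0]],"turn":[[0,0,-4],[0,0,-8],[0,0,-12],[0,0,-16],[0,0,-20]],"gripper":[1,1,1,1,1]}' >/dev/null; python3 st.py
```

```text
t 13.65 F [-0.2  0.6  1.4] M [0.26 0.07 0.11] z 0.0908 r 0.1014 ang 28.1 yaw 28.1 Tnut 0.05
t 14.15 F [0.5 1.5 0.1] M [ 0.48 -0.06  0.37] z 0.0908 r 0.1015 ang 7.8 yaw 7.9 Tnut 0.26
t 14.65 F [-1.   0.9  1.1] M [0.29 0.08 0.38] z 0.0908 r 0.1016 ang -12.2 yaw -12.1 Tnut 0.28
```

```bash
python3 arc.py -12 -3 -27 -3 -42 7 -7 7; python3 -m crank '{"travel":[[-0.04,0.53,0],[-0.05,1.06,0],[-0.04,1.59,0],[-0.01,2.12,0],[0.05,2.65,0]],"turn":[[0,0,-3],[0,0,-6],[0,0,-9],[0,0,-12],[0,0,-15]],"gripper":[1,1,1,1,1]}' >/dev/null; python3 st.py
```

```text
-12.0 -3.0 [[-0.04, 0.53], [-0.06, 1.06], [-0.05, 1.59], [-0.01, 2.12], [0.06, 2.65]]
-27.0 -3.0 [[0.1, 0.52], [0.22, 1.04], [0.37, 1.55], [0.54, 2.05], [0.75, 2.54]]
-42.0 7.0 [[-0.43, -1.16], [-0.72, -2.37], [-0.85, -3.6], [-0.84, -4.84], [-0.67, -6.06]]
-7.0 7.0 [[0.31, -1.2], [0.77, -2.35], [1.36, -3.44], [2.09, -4.44], [2.93, -5.35]]
t 15.15 F [-1.2  0.8  0.8] M [0.16 0.08 0.27] z 0.0908 r 0.1016 ang -27.1 yaw -27.1 Tnut 0.21
```

```bash
python3 arc.py -35 -1.6; python3 -m crank '{"travel":[[0.05,0.28,0],[0.11,0.56,0],[0.18,0.83,0],[0.25,1.11,0],[0.32,1.38,0]],"turn":[[0,0,-1.6],[0,0,-3.2],[0,0,-4.8],[0,0,-6.4],[0,0,-8]],"gripper":[1,1,1,1,1]}' >/dev/null; python3 st.py; python3 -m crank '{"travel":[[0,0,0],[0,0,0],[0,0,0],[0,0,0],[0,0,0]],"turn":[[0,0,0],[0,0,0],[0,0,0],[0,0,0],[0,0,0]],"gripper":[1,1,1,1,1]}' >/dev/null; python3 st.py
```

```text
-35.0 -1.6 [[0.09, 0.27], [0.18, 0.54], [0.28, 0.8], [0.39, 1.06], [0.5, 1.32]]
t 15.65 F [-2.2  1.9  1.1] M [0.37 0.37 0.33] z 0.0908 r 0.1016 ang -35.1 yaw -35.2 Tnut 0.22
t 16.15 F [-2.9  4.2  1.7] M [0.62 0.43 0.38] z 0.0908 r 0.1016 ang -35.0 yaw -35.0 Tnut 0.06
```

```bash
python3 -m crank '{"travel":[[0.09,0.27,0],[0.18,0.54,0],[0.28,0.8,0],[0.39,1.06,0],[0.5,1.32,0]],"turn":[[0,0,-1.6],[0,0,-3.2],[0,0,-4.8],[0,0,-6.4],[0,0,-8]],"gripper":[1,1,1,1,1]}' >/dev/null; python3 st.py; python3 arc.py -43 7 -8 7 27 -3
```

```text
t 16.65 F [-2.4  1.9  1.4] M [0.32 0.6  0.23] z 0.0908 r 0.1016 ang -43.1 yaw -43.2 Tnut 0.16
-43.0 7.0 [[-0.45, -1.15], [-0.76, -2.35], [-0.92, -3.58], [-0.92, -4.82], [-0.78, -6.05]]
-8.0 7.0 [[0.29, -1.2], [0.73, -2.36], [1.3, -3.46], [2.01, -4.48], [2.83, -5.4]]
27.0 -3.0 [[-0.37, 0.38], [-0.71, 0.79], [-1.04, 1.21], [-1.34, 1.64], [-1.62, 2.1]]
```

Not hard yet. I'll swing back and start stroke 3 in small steps.

```bash
python3 -m crank '{"travel":[[-0.45,-1.15,0],[-0.76,-2.35,0],[-0.92,-3.58,0],[-0.92,-4.82,0],[-0.78,-6.05,0]],"turn":[[0,0,7],[0,0,14],[0,0,21],[0,0,28],[0,0,35]],"gripper":[1,1,1,1,1]}' >/dev/null; python3 st.py
python3 -m crank '{"travel":[[0.29,-1.2,0],[0.73,-2.36,0],[1.3,-3.46,0],[2.01,-4.48,0],[2.83,-5.4,0]],"turn":[[0,0,7],[0,0,14],[0,0,21],[0,0,28],[0,0,35]],"gripper":[1,1,1,1,1]}' >/dev/null; python3 st.py
python3 -m crank '{"travel":[[-0.25,0.25,0],[-0.48,0.52,0],[-0.71,0.79,0],[-0.93,1.06,0],[-1.14,1.35,0]],"turn":[[0,0,-2],[0,0,-4],[0,0,-6],[0,0,-8],[0,0,-10]],"gripper":[1,1,1,1,1]}' >/dev/null; python3 st.py; python3 arc.py 17 -2 7 -2 -3 -2 -13 -2 -23 -2 -33 -2
```

```text
t 17.15 F [-0.1  1.1  0.1] M [ 0.28 -0.08  0.07] z 0.0909 r 0.1014 ang -7.7 yaw -7.8 Tnut -0.04
t 17.65 F [0.1 2.1 0.2] M [ 0.57 -0.05  0.18] z 0.0908 r 0.1016 ang 27.3 yaw 27.1 Tnut 0.04
t 18.15 F [-2.2  1.1  0.6] M [0.54 0.27 0.53] z 0.0907 r 0.1014 ang 16.9 yaw 16.8 Tnut 0.3
17.0 -2.0 [[-0.2, 0.29], [-0.39, 0.59], [-0.57, 0.9], [-0.73, 1.21], [-0.89, 1.53]]
7.0 -2.0 [[-0.14, 0.32], [-0.28, 0.65], [-0.4, 0.98], [-0.51, 1.32], [-0.61, 1.66]]
-3.0 -2.0 [[-0.09, 0.34], [-0.16, 0.69], [-0.22, 1.04], [-0.27, 1.39], [-0.31, 1.74]]
-13.0 -2.0 [[-0.03, 0.35], [-0.04, 0.71], [-0.04, 1.06], [-0.03, 1.42], [-0.0, 1.77]]
-23.0 -2.0 [[0.04, 0.35], [0.08, 0.7], [0.15, 1.05], [0.22, 1.4], [0.3, 1.74]]
-33.0 -2.0 [[0.1, 0.34], [0.21, 0.68], [0.33, 1.01], [0.46, 1.34], [0.6, 1.66]]
```

```bash
python3 -m crank '{"travel":[[-0.2,0.29,0],[-0.39,0.59,0],[-0.57,0.9,0],[-0.73,1.21,0],[-0.89,1.53,0]],"turn":[[0,0,-2],[0,0,-4],[0,0,-6],[0,0,-8],[0,0,-10]],"gripper":[1,1,1,1,1]}' >/dev/null; python3 st.py
```

```text
t 18.65 F [-2.1  1.6  1.1] M [0.5  0.27 0.44] z 0.0908 r 0.1014 ang 6.9 yaw 6.8 Tnut 0.21
```

```bash
python3 -m crank '{"travel":[[-0.14,0.32,0],[-0.28,0.65,0],[-0.4,0.98,0],[-0.51,1.32,0],[-0.61,1.66,0]],"turn":[[0,0,-2],[0,0,-4],[0,0,-6],[0,0,-8],[0,0,-10]],"gripper":[1,1,1,1,1]}' >/dev/null; python3 st.py
```

```text
t 19.15 F [-2.3 -1.7 -0.2] M [-0.21  0.25  0.68] z 0.0908 r 0.1015 ang -2.9 yaw -3.2 Tnut 0.79
```

It's hard now: torque jumped to 0.79 N·m, so the bite is somewhere in 0–10°. Another 7° makes it 7–17°.

```bash
python3 arc.py -3 -1.4; python3 -m crank '{"travel":[[-0.06,0.24,0],[-0.12,0.48,0],[-0.17,0.72,0],[-0.21,0.97,0],[-0.25,1.21,0]],"turn":[[0,0,-1.4],[0,0,-2.8],[0,0,-4.2],[0,0,-5.6],[0,0,-7]],"gripper":[1,1,1,1,1]}' >/dev/null; python3 st.py;  python3 -m crank '{"travel":[[0,0,0],[0,0,0],[0,0,0],[0,0,0],[0,0,0]],"turn":[[0,0,0],[0,0,0],[0,0,0],[0,0,0],[0,0,0]],"gripper":[1,1,1,1,1]}' >/dev/null; python3 st.py
```

```text
-3.0 -1.4 [[-0.06, 0.24], [-0.12, 0.48], [-0.17, 0.72], [-0.21, 0.97], [-0.25, 1.21]]
t 19.65 F [-1.4 -3.3 -0.1] M [-0.54  0.01  0.48] z 0.0908 r 0.1016 ang -10.0 yaw -10.2 Tnut 0.8
t 20.15 F [-0.4 -1.9  1.2] M [-0.31 -0.18  0.47] z 0.0908 r 0.1016 ang -10.0 yaw -10.0 Tnut 0.66
```

Bite is 7–17° and the torque holds at rest. I'll back off 4° to unload, then lift off.

```bash
python3 arc.py -10 0.8; python3 -m crank '{"travel":[[0.03,-0.14,0],[0.06,-0.28,0],[0.09,-0.42,0],[0.13,-0.56,0],[0.16,-0.7,0]],"turn":[[0,0,0.8],[0,0,1.6],[0,0,2.4],[0,0,3.2],[0,0,4]],"gripper":[1,1,1,1,1]}' >/dev/null; python3 st.py
python3 -m crank '{"travel":[[0,0,0.2],[0,0,0.4],[0,0,0.7],[0,0,1],[0,0,1.3]],"turn":[[0,0,0],[0,0,0],[0,0,0],[0,0,0],[0,0,0]],"gripper":[1,1,1,1,1]}' >/dev/null; python3 st.py
```

```text
-10.0 0.8 [[0.02, -0.14], [0.04, -0.28], [0.07, -0.42], [0.1, -0.56], [0.12, -0.7]]
t 20.65 F [-2.6  3.2  1.1] M [0.5 0.2 0.2] z 0.0907 r 0.1014 ang -6.0 yaw -6.0 Tnut -0.17
t 21.15 F [ 0.4 -0.3 -2.4] M [-0.01  0.08 -0.01] z 0.1042 r 0.1012 ang -5.8 yaw -6.1 Tnut 0.02
```

```bash
python3 -m crank '{"travel":[[0,0,1],[0,0,2],[0,0,3],[0,0,4],[0,0,4.5]],"turn":[[0,0,0],[0,0,0],[0,0,0],[0,0,0],[0,0,0]],"gripper":[1,1,1,1,1]}' >/dev/null; python3 st.py
python3 -m crank '{"travel":[[0,2,0],[0,5,0],[0,8.5,0],[0,12,0],[0,15.5,0]],"turn":[[0,0,-1],[0,0,-3],[0,0,-6],[0,0,-10],[0,0,-14]],"gripper":[1,1,1,1,1]}' >/dev/null
python3 -m crank '{"travel":[[0,3.5,0],[0,7,0],[0,10.5,0],[0,14,0],[0,16.5,0]],"turn":[[0,0,-4],[0,0,-8],[0,0,-10],[0,0,-10],[0,0,-10]],"gripper":[1,1,1,1,1]}' >/dev/null
python3 -m crank '{"travel":[[0,0.9,-1],[0,0.9,-4],[0,0.9,-7.5],[0,0.9,-11],[0,0.9,-13]],"turn":[[0,0,0],[0,0,0],[0,0,0],[0,0,0],[0,0,0]],"gripper":[1,1,1,1,1]}'; python3 st.py
```

```text
t 21.65 F [ 0.4  0.3 -2.6] M [ 0.01  0.06 -0.06] z 0.1501 r 0.101 ang -5.8 yaw -6.1 Tnut -0.09
clock: 23.15
position: [0.4617, 0.1632, 0.0164]
tool_rot: [-3.14, -0.002, 2.929]
force: [0.4, 0.4, -1.7]
grip_width: 0.0146
finger_force: 118.0
t 23.15 F [ 0.4  0.4 -1.7] M [0.06 0.07 0.01] z 0.0164 r 0.3224 ang -90.1 yaw -30.1 Tnut -0.14
```

```bash
python3 -m crank '{"travel":[[0,0,-0.3],[0,0,-0.6],[0,0,-0.8],[0,0,-1.0],[0,0,-1.0]],"turn":[[0,0,0],[0,0,0],[0,0,0],[0,0,0],[0,0,0]],"gripper":[1,1,1,1,1]}'
```

```text
clock: 23.65
position: [0.463, 0.1643, 0.0093]
tool_rot: [3.141, 0.001, 2.929]
force: [-0.2, -0.5, -1.8]
grip_width: 0.0146
finger_force: 117.9
```

```bash
python3 -m crank '{"travel":[[0,0,-0.05],[0,0,-0.1],[0,0,-0.15],[0,0,-0.2],[0,0,-0.2]],"turn":[[0,0,0],[0,0,0],[0,0,0],[0,0,0],[0,0,0]],"gripper":[1,1,1,1,1]}'
```

```text
clock: 24.15
position: [0.4628, 0.1643, 0.0071]
tool_rot: [3.141, 0.0, 2.93]
force: [-1.3, 0.1, 9.0]
grip_width: 0.0151
finger_force: 119.8
```

Touching down. I'll open the gripper and withdraw.

```bash
python3 -m crank '{"travel":[[0,0,0],[0,0,0],[0,0,0],[0,0,0],[0,0,0]],"turn":[[0,0,0],[0,0,0],[0,0,0],[0,0,0],[0,0,0]],"gripper":[0.7,0.5,0.3,0,0]}'
python3 -m crank '{"travel":[[0,0,0],[0,0,0],[0,0,1],[0,0,3],[0,0,6]],"turn":[[0,0,0],[0,0,0],[0,0,0],[0,0,0],[0,0,0]],"gripper":[0,0,0,0,0]}'
python3 -m crank '{"travel":[[0,0,4],[-1,2,8],[-3,5,12],[-5,8,14],[-5,8,14]],"turn":[[0,0,0],[0,0,0],[0,0,0],[0,0,0],[0,0,0]],"gripper":[0,0,0,0,0]}'
python3 - <<'E'
from h import *
f=grab("scene");g=grab("side")
a=f['pixels'][170:290,140:320];b=g['pixels'][180:290,150:330]
cv2.imwrite('pics/end.png',cv2.convertScaleAbs(np.vstack([cv2.resize(a,(450,300)),cv2.resize(b,(450,275))]),alpha=1.2))
E
```

```text
clock: 24.65
position: [0.4627, 0.1642, 0.0067]
tool_rot: [-3.142, -0.0, 2.93]
force: [-0.6, 0.2, 0.4]
grip_width: 0.0815
finger_force: 0.0
clock: 25.15
position: [0.462, 0.1639, 0.0672]
tool_rot: [-3.14, -0.002, 2.93]
force: [1.2, -0.4, 0.2]
grip_width: 0.0852
finger_force: 0.0
clock: 25.65
position: [0.4112, 0.2488, 0.2106]
tool_rot: [3.136, 0.003, 2.935]
force: [1.4, -0.9, -0.6]
grip_width: 0.0853
finger_force: 0.0
```

View pics/end.png

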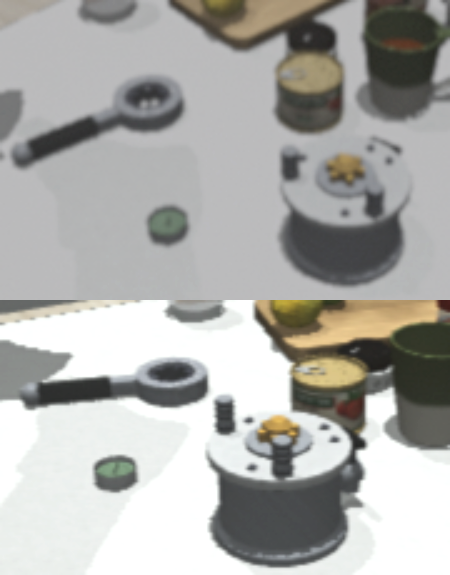

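The wrench lies flat where it started (head at about (148,102) in the upper crop), clear of the filter. The mug, tin and candle haven't moved, so I'll hand in.

```bash
python3 -c "
from workcell import bot
print(bot.job_done())"
```

```text
the job is handed in; nothing more can be done
None
```

The job is handed in, with no verdict shown: the nut came up hard and was turned an estimated 7–17° past that (from torque readings), and the wrench lies flat on the worktop, clear of the filter, with the mug, tin and tea light still in place.

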